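Crack open the desiccator that holds the vial

TASK

One of the two clear desiccator boxes has the screw-cap vial in it, the other only a flat metal disc. Take the lid of the box with the vial by its black grip plate, pull it free of its sticky seal without letting it fly wide open, and finish still holding that lid steady and slightly open, its front edge raised about 30 mm. Leave the other box shut and do not disturb the things standing around.

Things in the scene. Friction and masses are not known exactly. Their poses are not given: they have to be found in the camera images.
- vial_mid (a point): centre (36 mm above its foot) of the screw-cap glass vial, 27 mm across and 72 mm tall, standing upright in one of the two desiccator boxes (it is left where it stands and tells which box is meant)
- ferrule_mid (a point): centre of the flat stainless disc (a ferrule cap), 50 mm across and 6 mm thick, lying on the floor of the other desiccator box
- box_left_floor (a point): middle of the inner floor, 7 mm above the worktop, of the left (+y) desiccator box as the robot sees it: a clear plastic box fixed to the worktop, 140 mm deep (its own x axis, pointing from front to back) and 120 mm wide (y), rim 90 mm above the worktop, with a clear hinged lid; the two boxes are alike
- lid_left_grip (a point): point inside the black upright grip plate near the front of the left lid; plate 12 mm thick (own y axis: pinch along y), 36 mm long (own x, front to back), its top 18 mm above the point, the lid 25 mm below. Shut, the point is 128 mm above the worktop, 112 mm in front of the hinge line and 34 mm above it. The plate tilts back with the lid, so a pinch must tilt along or pivot
- lid_left_hinge (a point): middle of the hinge line at the rear of the left box, 94 mm above the worktop; the lid turns about this point's y axis
- lid_left (a joint): opening angle of the left lid, rad: 0 shut, growing as the front edge (147 mm from the hinge line) rises; 0.2 rad lifts it 29 mm. A rubber snap seal at the front holds the lid: it yields to about 8 to 16 N straight up at the grip plate, then the force drops within a few mm to the lid's weight (1 to 3 N). Past 0.09 rad the seal is clear; let go, the lid falls on to the seal or shut
- box_right_floor (a point): middle of the inner floor, 7 mm above the worktop, of the right (-y) desiccator box as the robot sees it: a clear plastic box fixed to the worktop, 140 mm deep (its own x axis, pointing from front to back) and 120 mm wide (y), rim 90 mm above the worktop, with a clear hinged lid; the two boxes are alike
- lid_right_grip (a point): point inside the black upright grip plate near the front of the right lid; plate 12 mm thick (own y axis: pinch along y), 36 mm long (own x, front to back), its top 18 mm above the point, the lid 25 mm below. Shut, the point is 128 mm above the worktop, 112 mm in front of the hinge line and 34 mm above it. The plate tilts back with the lid, so a pinch must tilt along or pivot
- lid_right_hinge (a point): middle of the hinge line at the rear of the right box, 94 mm above the worktop; the lid turns about this point's y axis
- lid_right (a joint): opening angle of the right lid, rad: 0 shut, growing as the front edge (147 mm from the hinge line) rises; 0.2 rad lifts it 29 mm. A rubber snap seal at the front holds the lid: it yields to about 8 to 16 N straight up at the grip plate, then the force drops within a few mm to the lid's weight (1 to 3 N). Past 0.09 rad the seal is clear; let go, the lid falls on to the seal or shut
- beaker_at (a point): centre of a small glass beaker, 50 mm across and 58 mm tall, standing on the worktop; a bystander
- wash_at (a point): a wash bottle, 68 mm across and 191 mm tall, half-way up; a bystander
- clamp_at (a point): a small steel hinged pipe clamp, 56 x 79 x 17 mm, lying on the worktop; a bystander

How it is judged (in metres and radians):
At the end, for the whole second after the job is handed in: The lid of the box with the vial stands between 0.12 and 0.32 rad open (front edge raised about 17 to 45 mm), at rest (under 0.1 rad/s), with the fingers on it (over 1 N); the other lid is shut (under 0.02 rad) (((horizontal distance between vial_mid and box_left_floor below 0.05 m and value of joint lid_left between 0.12 and 0.32 rad and velocity of joint lid_left between -0.1 and 0.1 rad/s and contact force between the fingers and lid_left above 1 N and value of joint lid_right below 0.02 rad) or (horizontal distance between vial_mid and box_right_floor below 0.05 m and value of joint lid_right between 0.12 and 0.32 rad and velocity of joint lid_right between -0.1 and 0.1 rad/s and contact force between the fingers and lid_right above 1 N and value of joint lid_left below 0.02 rad))); the arm keeps its last pose, push and grip.
It fails at once if the lid of the box with the disc is opened ((horizontal distance between vial_mid and box_right_floor below 0.05 m and value of joint lid_left above 0.05 rad) or (horizontal distance between vial_mid and box_left_floor below 0.05 m and value of joint lid_right above 0.05 rad)).
It fails at once if a lid flies wide open (over 0.5 rad, front edge over 70 mm up) (value of joint any of lid_left, lid_right above 0.5 rad).
It fails at once if a bystander is shoved more than 30 mm (distance of any of beaker_at, wash_at, clamp_at from where it was at the start of the episode above 0.03 m).
It also fails if it takes over 32 s, if anything falls off the work surface, if the arm or the gripper's body presses on something with over 40 N, if the wrist force passes 120 N, or if a joint passes its speed limit or range.

ROBOT

A 7-joint arm with a two-finger parallel gripper is mounted at the origin on a cart in front of the work surface, level with it; the furniture and walls round the work are solid. World frame = base frame: x ahead of the robot, y to its left, z up, the work surface at z = 0. Lengths are in mm, angles in rad, forces in N, time in s.
With the tool pointing down it reaches from about 400 to 875 mm from the base axis. Payload 4.4 kg.
Tool frame: the origin (TCP) lies midway between the tips of the shut fingers; the grasp point (between the pads) lies 19 mm behind it; z points along the fingers, y is the direction in which the jaws open and shut (so a half turn about z gives the same grasp; the last joint's range is limited). The gripper opens to 85 mm and grips with 20 to 120 N. Pads are 22 mm wide; open, the fingers measure 114 mm over their backs; the gripper's body (76 mm by 85 mm) begins 54 mm behind the grasp point. The pads swing forward as they close: fully open they stand 13 mm farther back than shut.
Start: joints at [1.177, 0.628, 0.038, 1.517, -0.027, 0.996, -0.02], TCP at [209.302, -615.394, 231.313] pointing down, gripper open.
Joint ranges: [-3.06, 3.06], [-0.37, 2.12], [-1.25, 1.32], [0.18, 2.47], [-1.1, 4.24], [0.23, 1.98], [-2.94, 2.94]. Speed limits (rad/s): [2.57, 2.57, 3.14, 3.14, 3.14, 3.14, 3.14].

INTERFACE

Orientations are given as [roll, pitch, yaw] about the fixed x, y, z axes, in that order (R = Rz(yaw) Ry(pitch) Rx(roll)).
In Python, from cell import * gives the robot as it stands. The module is installed in compiled form; this text tells all that it offers.
- The arm moves only by the tool move_arm, never from a script. Its argument "series" is a list of rows, each a list of 2 entries, a list of its own where there are three numbers: the shift along the tool's x, y, z in m, then the turn about the tool's z in rad. In form: [[[x, y, z], yaw], ...]. A call has 1 to 5 rows; each row is the pose to reach, as a shift and turn from the pose measured when the call began, along the tool's axes at that moment; what a row does not reach only later rows make up. A row lasts 1/8 s, in which the tool goes at most 62.5 mm and 10.7 degrees, less where a joint would pass 70% of its speed; a pose out of reach is approached as far as the arm can. A call with a gripper value outside its range is refused whole. "claw" is the opening, from 0 (shut) to 1 (fully open), set as the call begins (left out, the last holds). The fingers move at their own pace and stop on an object; the grip force is fixed at half the most. Time passes only in rows, so rows that repeat a pose let the fingers close. It gives the time, the measured TCP pose, the force and the opening at its end, in the units of the state.
- read_state(): the state, without advancing time (a new reading comes with each control period).
- get_image(name): name is "scene" or "top" or "wrist"; returns the picture (400x640x3 uint8, blue, green, red); there is no depth.
- camera_model(name): a dict with "fov_y" (degrees; the focal length in pixels is half the picture's height over the tangent of half this angle, whatever the lens; pixels are square), "cx", "cy" (the principal point, pixels), "k1" (the pictures are not rectified: a ray, as slopes to the right and down, at radius r is drawn at 1 + k1 r^2 times it, then the intrinsics apply), "pose" (4x4, takes a point from camera to world coordinates); the wrist camera has in their place "tool_from_camera" (4x4, takes a point from camera to tool coordinates, whose origin is the TCP and whose axes are the flange's). Camera axes: x right, y down, z forward; pixel columns grow to the right and rows downward; lengths in mm; the calibration is good to about 2 mm. A picture is of the moment at which its call begins: read the wrist's pose just before it. camera_model takes no time and is no camera call.
- finish_job(): hands the job in, once; it reports no verdict.
The state is a dict: "clock": time; "qpos": joint angles; "qd": joint speeds; "tau": joint torques, N m; "eef_pos": TCP position; "tool_rot": TCP orientation; "force": force on the tool from outside, world axes, zero at the start; "torque": the same for the moment, N m; "width": finger opening in mm.
Only numpy, scipy, OpenCV 4.12 (cv2) and the standard library are available. Lean on these libraries where they do the work, as an engineer would, in place of code of your own. Each camera call takes 0.05 s, during which the arm holds its last target. There are 200 camera calls.

## Working session

There is one attempt and no reset: what is moved stays moved. The work goes in short steps, Python scripts to look and compute and a tool call to move; the robot and the scene stay as the last step left them, time stands still between calls to the robot, and variables do not carry over. Pictures are saved under pics/ and viewed, about 8 in all and at most 12, crops included, and the job is handed in when it is done.

Besides the shell and the picture viewer there is one more tool, called after "Emit:" by a JSON object that holds its "name" and its "arguments", one argument or row to a line. move_arm: Moves the arm, as the interface text tells. Its arguments: {"type":"object","properties":{"series":{"type":"array"},"claw":{"type":"number"}},"required":["series"]}

```bash
mkdir -p pics
python3 - <<'E'
from cell import *
import cv2,numpy as np
s=read_state();print(s)
for n in("scene","top"):
    m=camera_model(n);print(n,{k:(np.round(v,3).tolist()) for k,v in m.items()})
    cv2.imwrite(f"pics/{n}0.png",get_image(n))
print(camera_model("wrist"))
E
```

```text
{'clock': 0.0, 'qpos': array([ 1.17720307,  0.62936391,  0.0384538 ,  1.51838052, -0.02700292,
        0.99629975, -0.02000969]), 'qd': array([-1.48812278e-03, -1.09677896e-03,  2.06075224e-03, -2.18404652e-05,
       -6.75845838e-04, -4.54164209e-05,  6.08508225e-05]), 'tau': array([-6.41132319e-04, -5.63424361e+01,  1.22603774e+00, -1.93453735e+01,
        1.09904876e-02,  1.02621727e-02, -1.52277602e-05]), 'eef_pos': array([ 209.08732681, -614.78283118,  230.37378839]), 'tool_rot': array([-3.13965977e+00,  3.13177065e-05,  3.27772137e-01]), 'force': array([-0.0119495 ,  0.74405051, -0.34650911]), 'torque': array([-0.01585788, -0.02805834, -0.00855459]), 'width': 85.43714046303622}
scene {'fov_y': 50.295, 'cx': 316.087, 'cy': 203.483, 'k1': 0.027, 'pose': [[-0.518, -0.467, 0.717, -232.791], [-0.855, 0.307, -0.417, 493.323], [-0.025, -0.829, -0.559, 729.002], [0.0, 0.0, 0.0, 1.0]]}
top {'fov_y': 48.737, 'cx': 311.575, 'cy': 197.007, 'k1': -0.032, 'pose': [[-0.019, -0.989, 0.149, 366.034], [-1.0, 0.021, 0.008, 5.141], [-0.011, -0.149, -0.989, 1437.613], [0.0, 0.0, 0.0, 1.0]]}
{'fov_y': 69.02732182674181, 'cx': 318.7838969382192, 'cy': 196.2982411444649, 'k1': -0.049670185274277676, 'tool_from_camera': array([[ 8.85222489e-04, -9.47239077e-01, -3.20526672e-01,
         8.20155006e+01],
       [ 9.99999523e-01,  9.70439331e-04, -1.06125297e-04,
         8.26568745e-01],
       [ 4.11577718e-04, -3.20526425e-01,  9.47239485e-01,
        -1.43725492e+02],
       [ 0.00000000e+00,  0.00000000e+00,  0.00000000e+00,
         1.00000000e+00]])}
```

View pics/scene0.png

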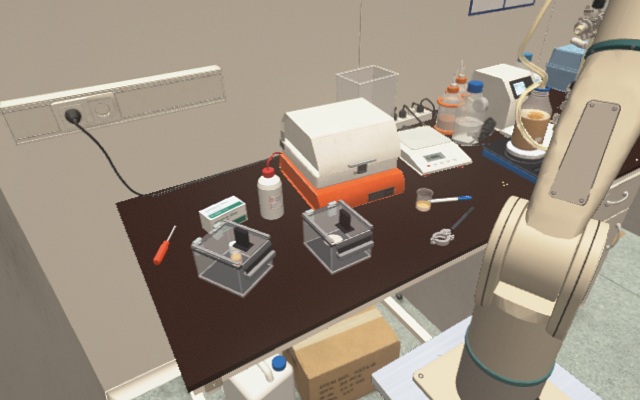

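View pics/top0.png

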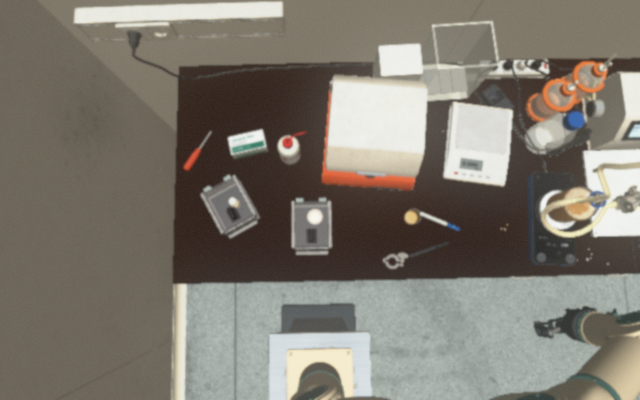

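Scene: left box around (233,257), right box (338,237), bottle (270,195). Top: left box (231,206), rotated about 25°; right box (312,225). The left one seems to hold the vial and the right one a disc at (315,216). I'll zoom in and measure.

```bash
cat > h.py <<'E'
from cell import *
import cv2,numpy as np
from scipy.spatial.transform import Rotation as Rt
def cam(n,s=None):
    m=camera_model(n); f=200/np.tan(np.radians(m["fov_y"]/2))
    if n=="wrist":
        T=np.eye(4);T[:3,:3]=Rt.from_euler("xyz",s["tool_rot"]).as_matrix();T[:3,3]=s["eef_pos"];P=T@m["tool_from_camera"]
    else:P=m["pose"]
    return m,f,P
def ray(n,uv,s=None):
    m,f,P=cam(n,s);d=np.array([(uv[0]-m["cx"])/f,(uv[1]-m["cy"])/f]);u=d.copy()
    for _ in range(20):u=d/(1+m["k1"]*(u@u))
    v=P[:3,:3]@np.array([*u,1]);return P[:3,3],v/np.linalg.norm(v)
def plane(n,uv,z,s=None):
    o,d=ray(n,uv,s);return o+d*(z-o[2])/d[2]
def cross(r1,r2):
    (o1,d1),(o2,d2)=r1,r2
    t=np.linalg.lstsq(np.c_[d1,-d2],o2-o1,rcond=None)[0];a,b=o1+t[0]*d1,o2+t[1]*d2
    return (a+b)/2,np.linalg.norm(a-b)
E
python3 - <<'E'
from h import *
t=cv2.imread("pics/top0.png");c=cv2.imread("pics/scene0.png")
z=lambda i,x,y,w,h:cv2.resize(i[y:y+h,x:x+w],(w*4,h*4),interpolation=cv2.INTER_CUBIC)
o=np.vstack([z(t,190,165,190,75+25)[:, :760],z(c,190,185,190,50+0)[:200]])
a=z(t,190,165,180,100);b=z(c,190,195,180,100)
cv2.imwrite("pics/zoom.png",cv2.resize(np.vstack([a,b]),(540,600)))
for n,im,rois in(("top",t,{"L":(222,198,25,28),"R":(300,222,24,24)}),("scene",c,{"L":(225,220,35,35),"R":(330,200,35,35)})):
    for k,(x,y,w,h) in rois.items():
        m=(im[y:y+h,x:x+w].max(2)<38).astype(np.uint8)
        nn,l,st,ce=cv2.connectedComponentsWithStats(m)
        for i in range(1,nn):
            if st[i,4]>15:print(n,k,st[i]+[x,y,0,0,0],ce[i]+[x,y],plane(n,ce[i]+[x,y],130).round())
E
```

```text
(no output)
```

View pics/zoom.png

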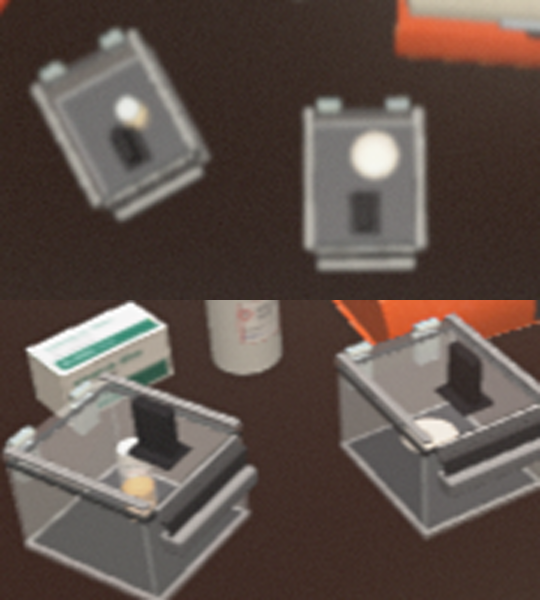

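The left box has the vial (upright, white cap, amber contents) and the right one has the flat disc. The left plate is at about (233,214) in top and (242,236) in scene. Next, its position.

Run:
```python
from h import *
q=lambda x,y:(x/3+190,y/3+165)
s=lambda x,y:(x/3+190,(y-300)/3+195)
p,g=cross(ray("top",q(128,145)),ray("scene",s(155,424)));print("grip",p,g)
h=[plane("top",q(*a),94) for a in((50,71),(112,38))];print("hinge",np.round(h))
f=[plane("top",q(*a),88) for a in((115,213),(205,170))];print("front",np.round(f))
hm=(h[0]+h[1])/2;fm=(f[0]+f[1])/2
print(hm,fm,"yaw axis",np.arctan2(*(hm-fm)[1::-1]),"hinge yaw",np.arctan2(*((h[0]-h[1])[1::-1]))-np.pi/2,np.arctan2(*((f[0]-f[1])[1::-1]))-np.pi/2)
print("wash",plane("top",(288,143),190),"right grip",plane("top",q(365,212),128))
a=read_state();R=Rt.from_euler("xyz",a["tool_rot"]).as_matrix();print(R.round(3))
print("to grip+150 in tool",R.T@(p+[0,0,0]-a["eef_pos"]))
```

```text
grip [519.952931   253.89478071 125.18315488] 1.256431248726414
hinge [[602. 341.  94.]
 [635. 277.  94.]]
front [[454. 273.  88.]
 [497. 181.  88.]]
[618.5219763  308.71527107  94.        ] [475.55899286 227.13601128  88.        ] yaw axis 0.5185454508158103 hinge yaw 0.4797588601656919 0.42951559684301444
wash [715.02209957  80.90532782 190.        ] right grip [448.01260343  17.73338169 128.        ]
[[ 0.947  0.322 -0.001]
 [ 0.322 -0.947  0.002]
 [-0.    -0.002 -1.   ]]
to grip+150 in tool [ 573.99078091 -722.21622449  106.52661821]
```

Emit:
{"name": "move_arm", "arguments": {
  "series": [
    [[0.02, -0.012, -0.05], 0],
    [[0.06, -0.04, -0.08], 0],
    [[0.11, -0.07, -0.1], 0],
    [[0.16, -0.105, -0.1], 0],
    [[0.215, -0.138, -0.1], 0]
  ],
  "claw": 1
}}

```text
clock: 0.72
eef_pos: [367.9, -414.7, 330.8]
tool_rot: [-3.14, -0.0, 0.327]
force: [1.2, -0.2, 0.1]
width: 85.3
```

Emit:
{"name": "move_arm", "arguments": {
  "series": [
    [[0.033, -0.045, 0], 0],
    [[0.065, -0.09, 0], 0],
    [[0.098, -0.135, 0], 0],
    [[0.13, -0.18, 0], 0],
    [[0.163, -0.225, 0], 0]
  ]
}}

```text
clock: 1.35
eef_pos: [450.0, -147.6, 331.1]
tool_rot: [-3.14, 0.0, 0.327]
force: [1.3, -0.4, 0.7]
width: 85.5
```

Emit:
{"name": "move_arm", "arguments": {
  "series": [
    [[0.026, -0.047, 0], -0.03],
    [[0.052, -0.094, 0], -0.06],
    [[0.078, -0.141, 0], -0.1],
    [[0.104, -0.188, 0], -0.13],
    [[0.13, -0.235, 0], -0.16]
  ]
}}

```text
clock: 1.98
eef_pos: [497.6, 118.2, 331.2]
tool_rot: [-3.14, 0.0, 0.488]
force: [0.5, -0.1, -0.9]
width: 85.3
```

Emit:
{"name": "move_arm", "arguments": {
  "series": [
    [[0.02, -0.027, 0.02], 0],
    [[0.04, -0.055, 0.04], 0],
    [[0.06, -0.083, 0.06], 0],
    [[0.083, -0.111, 0.08], 0],
    [[0.083, -0.111, 0.08], 0]
  ]
}}

```text
clock: 2.6
eef_pos: [517.1, 258.2, 249.2]
tool_rot: [-3.138, 0.004, 0.493]
force: [0.8, 0.4, -1.2]
width: 85.3
```

Run:
```python
from h import *
s=read_state();im=get_image("wrist");cv2.imwrite("pics/w1.png",im)
import pickle;pickle.dump(s,open("s1.pkl","wb"))
print(s["eef_pos"],s["tool_rot"])
m,f,P=cam("wrist",s)
for p in([520,254,146],[520,254,103]):
    c=np.linalg.inv(P)@[*p,1];u=c[:2]/c[2];u=u*(1+m["k1"]*u@u);print(u*f+[m["cx"],m["cy"]])
```

```text
[517.14295407 258.18149037 249.23093018] [-3.13807902  0.00360345  0.4925216 ]
[324.04207824 193.58377214]
[323.48721664 180.47581671]
```

View pics/w1.png

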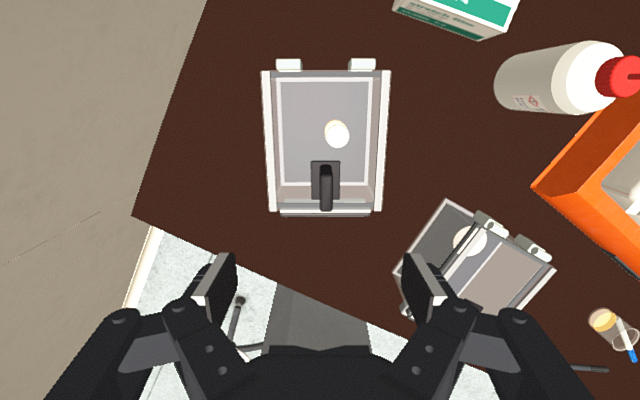

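Looking down from above: box square to the frame, vial cap at (337,133), plate top at about (326,190). Wash bottle and right box are clear of the fingers. Next, the precise plate outline.

Run:
```python
from h import *
import pickle
s=pickle.load(open("s1.pkl","rb"));im=cv2.imread("pics/w1.png")
c=im[150:222,295:360];cv2.imwrite("pics/w1c.png",cv2.resize(c,None,fx=8,fy=8,interpolation=cv2.INTER_NEAREST))
u=lambda x,y:(x,y)
h=[plane("wrist",a,98,s) for a in((288.5,64),(362.5,64))];d=h[0]-h[1];print("hinge pads",np.round(h),"yaw",np.arctan2(-d[0],d[1]))
f=[plane("wrist",a,92,s) for a in((280,211),(371,211))];d=f[0]-f[1];print(np.round(f),np.arctan2(-d[0],d[1]),np.linalg.norm(d))
for r in (150,200):print(im[r,310:345].max(1))
print(im[155:222,326].max(1))
```

```text
hinge pads [[603. 336.  98.]
 [636. 275.  98.]] yaw 0.49401813436478836
[[463. 278.  92.]
 [511. 189.  92.]] 0.4947824853677036 101.30608978825173
[183 180 181 182 180 183 181 181 184 178 180 180 178 179 180 179 181 182
 181 180 179 179 179 183 178 180 178 177 180 178 179 177 177 177 180]
[193 197 194 197 197 199 199 200 202 150  74  63  78  89  87  86  87  82
  80  79  64  54  77 180 204 200 199 197 194 196 197 197 196 192 197]
[179 181 181 180 175 129  62  95 102  62  29  24  27  28  34  34  28  28
  28  43  55  70  84  93  95  92  93  93  90  92  95  89  94  93  91  89
  90  92  91  91  89  91  90  88  88  87  83  84  82  83  85  78  82  77
  76  68 150 253 142 156 113 103  74  72  74  74  74]
```

View pics/w1c.png

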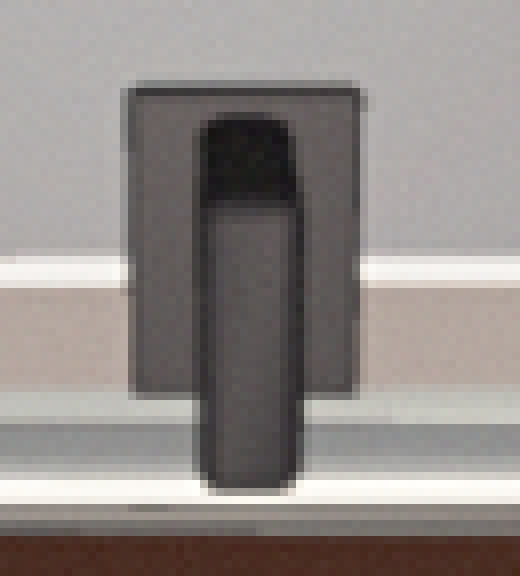

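Plate top face: centre (326,193.5). The yaw is already right (0.494).

Run:
```python
from h import *
import pickle
s=pickle.load(open("s1.pkl","rb"))
e=[plane("wrist",(326,y),146,s) for y in(175.5,211.5)];print("len",np.linalg.norm(e[0]-e[1]))
p=plane("wrist",(326,193.5),146,s);print(p)
n=read_state();R=Rt.from_euler("xyz",n["tool_rot"]).as_matrix()
p[2]=114;print(n["eef_pos"],n["tool_rot"],"tool shift to TCP z114:",R.T@(p-n["eef_pos"]))
```

```text
len 33.904181003411495
[520.89959279 252.49833948 146.        ]
[517.86655059 256.0241641  250.11535295] [-3.13985297e+00  2.98749282e-03  4.90044072e-01] tool shift to TCP z114: [  1.42324693   4.77520866 136.10360702]
```

Emit:
{"name": "move_arm", "arguments": {
  "series": [
    [[0.0014, 0.0048, 0.03], -0.004],
    [[0.0014, 0.0048, 0.06], -0.004],
    [[0.0014, 0.0048, 0.09], -0.004],
    [[0.0014, 0.0048, 0.115], -0.004],
    [[0.0014, 0.0048, 0.125], -0.004]
  ],
  "claw": 0.6
}}

```text
clock: 3.28
eef_pos: [520.7, 250.6, 124.4]
tool_rot: [-3.141, 0.005, 0.492]
force: [-0.3, -0.4, 0.2]
width: 51.2
```

Run:
```python
from h import *
im=get_image("wrist");s=read_state();cv2.imwrite("pics/w2.png",im)
R=Rt.from_euler("xyz",s["tool_rot"]).as_matrix()
print(s["eef_pos"],s["tool_rot"],s["force"],s["width"],R.T@(np.array([520.9,252.5,114])-s["eef_pos"]))
```

```text
[520.50471672 250.81044638 123.83948674] [-3.14054218  0.00539082  0.49269924] [-0.6923907   0.15665381 -0.402105  ] 51.24481333708575 [ 1.20046262 -1.29129546  9.83452008]
```

View pics/w2.png

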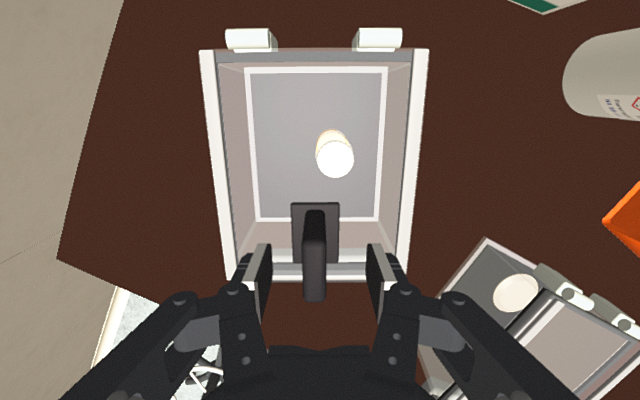

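The plate at (314,270) sits between the pads (at about 265 and 370), centred within about 1 mm. I'll lower the last 10 mm and close.

Emit:
{"name": "move_arm", "arguments": {
  "series": [
    [[0.001, -0.0013, 0.005], 0],
    [[0.001, -0.0013, 0.01], 0],
    [[0.001, -0.0013, 0.01], 0]
  ]
}}

```text
clock: 3.7
eef_pos: [520.8, 252.4, 114.0]
tool_rot: [-3.141, 0.005, 0.493]
force: [0.3, -0.7, -0.4]
width: 51.4
```

Emit:
{"name": "move_arm", "arguments": {
  "series": [
    [[0, 0, 0], 0],
    [[0, 0, 0], 0],
    [[0, 0, 0], 0],
    [[0, 0, 0], 0],
    [[0, 0, 0], 0]
  ],
  "claw": 0
}}

```text
clock: 4.32
eef_pos: [520.5, 253.2, 114.4]
tool_rot: [-3.14, 0.005, 0.494]
force: [-2.8, 1.5, 5.2]
width: 11.1
```

Gripped (11 mm). Now a slow pull along the hinge arc.

Emit:
{"name": "move_arm", "arguments": {
  "series": [
    [[0.0005, 0, -0.0015], 0],
    [[0.001, 0, -0.003], 0],
    [[0.0015, 0, -0.0045], 0],
    [[0.002, 0, -0.006], 0],
    [[0.002, 0, -0.006], 0]
  ]
}}

```text
clock: 4.95
eef_pos: [522.6, 254.3, 120.6]
tool_rot: [-3.14, 0.004, 0.493]
force: [0.2, 2.0, -4.4]
width: 11.1
```

Emit:
{"name": "move_arm", "arguments": {
  "series": [
    [[0.0007, 0, -0.0015], 0],
    [[0.0014, 0, -0.003], 0],
    [[0.002, 0, -0.0045], 0],
    [[0.0027, 0, -0.006], 0],
    [[0.0032, 0, -0.007], 0]
  ]
}}

```text
clock: 5.58
eef_pos: [525.2, 255.7, 127.5]
tool_rot: [-3.14, 0.005, 0.494]
force: [1.3, 3.5, -8.4]
width: 11.4
```

Emit:
{"name": "move_arm", "arguments": {
  "series": [
    [[0.001, 0, -0.002], 0],
    [[0.002, 0, -0.004], 0],
    [[0.003, 0, -0.006], 0],
    [[0.004, 0, -0.0085], 0],
    [[0.004, 0, -0.0085], 0]
  ]
}}

```text
clock: 6.2
eef_pos: [529.3, 258.0, 136.4]
tool_rot: [-3.14, 0.004, 0.493]
force: [1.3, 2.9, -7.8]
width: 11.4
```

Run:
```python
from h import *
im=get_image("wrist");c=get_image("scene");s=read_state()
cv2.imwrite("pics/c3.png",np.vstack([cv2.resize(im,(480,300)),cv2.resize(c[190:315,180:380],(480,300))]))
print(s["eef_pos"],s["tool_rot"],s["force"],s["torque"],s["width"])
```

```text
[529.27071224 257.93685853 136.32722298] [-3.13974596  0.00364576  0.49345619] [ 1.96373579  3.62335963 -6.87568735] [ 0.62308958 -0.09724779  0.16172663] 10.997170064628836
```

View pics/c3.png

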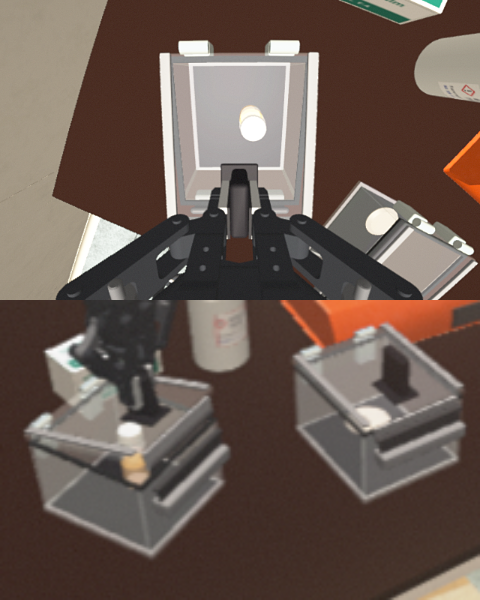

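The lid is visibly open, gripped, and the right box is still shut. I'll check the angle with the foot's rear edge: wrist image row 161 when shut, about 218.5 now.

Run:
```python
from h import *
import pickle
from scipy.optimize import brentq
s1=pickle.load(open("s1.pkl","rb"));im=get_image("wrist");s=read_state()
print(im[205:240,308].max(1),im[205:240,328].max(1))
y=.4935;ax=np.array([np.cos(y),np.sin(y),0]);H=np.array([520.9,252.5,128])+112*ax;H[2]=94
p=plane("wrist",(326,161.5),105,s1);a=(p-H)@ax;print("foot rear rel hinge",a,p[2]-94)
n=np.cross(ax,[0,0,1])
for v in(216,218.5,221):
    o,d=ray("wrist",(318,v),s)
    def g(t):
        x=a*np.cos(t)+11*np.sin(t);z=-a*np.sin(t)+11*np.cos(t)
        q=o+d*((94+z-o[2])/d[2]);return (q-H)@ax-x
    print(v,[round(brentq(g,lo,lo+.05),3) for lo in np.arange(-.1,.6,.05) if g(lo)*g(lo+.05)<0])
print(s["force"],s["qd"].round(4),s["width"])
```

```text
[174 172 174 170 171 173 173 173 171 170 171 175 161  67  43  82 105 107
 106 107 110 111 113 109  98  92  84  74  72  67  60  55  53  42  34] [171 170 171 172 172 172 171 172 169 169 170 175 161  70  47  85 108 106
 105 112 104  97  89  55  39  26  28  29  23  24  20  25  22  26  21]
foot rear rel hinge -91.7219983092642 11.0
216 [0.052, 0.504]
218.5 [0.143, 0.431]
221 []
[ 1.70855208  4.4361255  -6.8219524 ] [ 0.0001  0.001   0.0007 -0.0003  0.0002 -0.001   0.0009] 11.270843481793193
```

That view is ill-conditioned for angle, so I'll use the scene camera, marking where the lid's front edge would sit at 0.1, 0.2 and 0.3 rad.

Run:
```python
from h import *
c=get_image("scene");m,f,P=cam("scene");y=.4935
ax=np.array([np.cos(y),np.sin(y),0]);ay=np.array([-np.sin(y),np.cos(y),0]);H=np.array([520.9,252.5,0])+112*ax;H[2]=94
def px(p):
    q=np.linalg.inv(P)@[*p,1];u=q[:2]/q[2];u=u*(1+m["k1"]*u@u);return u*f+[m["cx"],m["cy"]]
k=7;x0,y0=185,215
def draw(im):
    b=cv2.resize(im[y0:y0+80,x0:x0+100],None,fx=k,fy=k,interpolation=cv2.INTER_CUBIC)[:, :400*2]
    for t,col in((0,(255,255,0)),(.1,(0,255,255)),(.2,(0,255,0)),(.3,(0,0,255))):
        for w in(-60,60):
            X=-147*np.cos(t)+9*np.sin(t);Z=147*np.sin(t)+9*np.cos(t)
            u=(px(H+ax*X+ay*w+[0,0,Z])-[x0,y0]+.5)*k;cv2.circle(b,tuple(int(v) for v in u),3,col,-1)
    return b
cv2.imwrite("pics/c4.png",cv2.resize(np.vstack([draw(cv2.imread("pics/scene0.png"))[:420],draw(c)[:420]]),(500,600)))
```

```text
(no output)
```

View pics/c4.png

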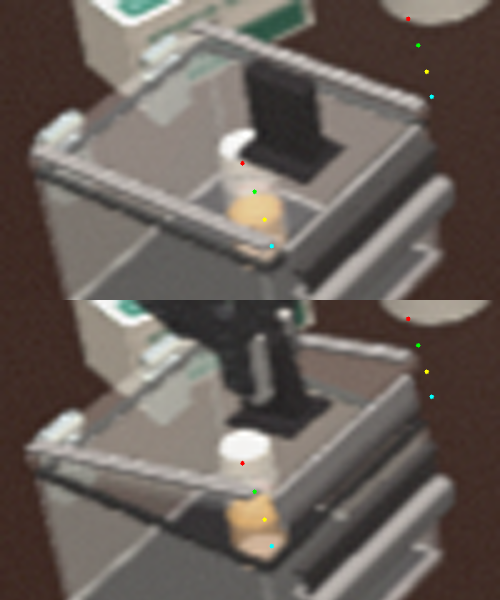

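The lid's front corner, at (262,492) now against (275,248) in the shut crop above, lies on the 0.2 mark, so it is about 0.19 rad open. The arm is still and the grip firm, so I'll hand in.

```bash
python3 -c "
from cell import *
s=read_state();print(s['clock'],s['eef_pos'],s['force'],s['width'])
print(finish_job())"
```

```text
6.4 [529.24379426 257.92668896 136.28621556] [ 2.24431336  4.2829948  -5.70506139] 11.16949428307595
the job is handed in; nothing more can be done
None
```

I opened the lid of the left box, the one with the vial, to about 0.19–0.2 rad and handed the job in with the gripper still holding it. I pinched its black grip plate, eased it off the seal in small steps along the hinge arc, and stopped at 6.4 s of the 32 s allowed.

**Last checks:**
- **Opening:** the front corner of the lid in the scene picture matches the 0.2 rad mark, which is about 28 mm raised. The rise of the gripper (about 22 mm) agrees.
- **Grip:** the fingers stood at about 11 mm on the 12 mm plate, and the arm was at rest.
- **Other box and bystanders:** the right box looked shut in the last pictures. The arm's path stayed clear of the beaker, wash bottle and clamp, though I did not measure their positions afterwards.

**Checks that disagreed:**
- **Wrist-camera angle:** this estimate was too ill-conditioned to use. It gave 0.14 or 0.43 rad for the same reading, so I relied on the scene camera.
- **Holding force:** the wrist still read about 6–7 N of vertical pull, more than the 1–3 N weight of the lid. This is probably strain from the plate pivoting in the pads.

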